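Torque-check the two clamp screws of a tube mixer

TASK

Before the tube mixer is run, check that both of its clamp screws hold: swing each screw's lever clockwise until the torque dial reads in the green sector, keep it there for a good second, then let the lever relax and let go. Neither screw may turn, the red memory needle of each dial must be left standing in the green sector (never driven past it), and the things standing around stay where they are.

Things in the scene. Friction and masses are not known exactly. Their poses are not given: they have to be found in the camera images.
- rack_mixer: White low tube mixer, 130 x 390 x 35 mm, fixed; origin: centre of its underside; x away from the robot at yaw 0, y along it to the left. On it a rack with blood tubes (up to 145 mm above the worktop, within 113 mm of the centre along y), held at each end by an aluminium jaw with a vertical clamp screw. Each screw carries a ratchet head with a white dial and a level lever. Clockwise from above tightens.
- axis_left (a point): Point on the vertical axis of the left (+y) clamp screw, 122 mm above the worktop, the knob's mid-height. The ratchet head, the lever and its round white dial (92 mm across, top with needles up to 120 mm above the worktop) turn about this axis. First the ratchet takes up free play with almost no resistance, 0.08 to 0.28 rad, unseen and different each time; then its pawl takes. Turned back, it is free again.
- knob_left (a point): Middle of the blue upright round knob (22 mm diameter, 48 mm tall, 100 to 148 mm above the worktop, spins freely on its own pin) at the outer end of the left lever, 100 mm from the screw's axis. The arm below it is 16 mm wide, 10 mm thick, its top about 101 mm above the worktop. Move the knob clockwise (from above) round the axis to load the screw.
- lever_left (a joint): Twist of the left lever's spring, rad, shown by the black pointer on the dial: 0 relaxed, positive clockwise. It starts once the ratchet's play is used up; torque = 4 N m per rad (0.31 rad: 1.25 N m, about 12.5 N at the knob). Green sector: 0.25 to 0.38 rad (1.0 to 1.5 N m), red beyond. Above 2.2 N m the screw turns. Let go, it springs back to 0.
- needle_left (a joint): Red memory needle over the left dial, rad, on the scale of joint lever_left: the pointer pushes it along clockwise and it stays at the greatest twist reached; 0 at the start. Leave it to the pointer.
- mark_left (a point): White paint mark on the flange of the left clamp screw, 22 mm from its axis, under the dial; it moves only if the screw turns.
- axis_right (a point): Point on the vertical axis of the right (-y) clamp screw, 122 mm above the worktop, the knob's mid-height. The ratchet head, the lever and its round white dial (92 mm across, top with needles up to 120 mm above the worktop) turn about this axis. First the ratchet takes up free play with almost no resistance, 0.08 to 0.28 rad, unseen and different each time; then its pawl takes. Turned back, it is free again.
- knob_right (a point): Middle of the yellow upright round knob (22 mm diameter, 48 mm tall, 100 to 148 mm above the worktop, spins freely on its own pin) at the outer end of the right lever, 100 mm from the screw's axis. The arm below it is 16 mm wide, 10 mm thick, its top about 101 mm above the worktop. Move the knob clockwise (from above) round the axis to load the screw.
- lever_right (a joint): Twist of the right lever's spring, rad, shown by the black pointer on the dial: 0 relaxed, positive clockwise. It starts once the ratchet's play is used up; torque = 4 N m per rad (0.31 rad: 1.25 N m, about 12.5 N at the knob). Green sector: 0.25 to 0.38 rad (1.0 to 1.5 N m), red beyond. Above 2.2 N m the screw turns. Let go, it springs back to 0.
- needle_right (a joint): Red memory needle over the right dial, rad, on the scale of joint lever_right: the pointer pushes it along clockwise and it stays at the greatest twist reached; 0 at the start. Leave it to the pointer.
- mark_right (a point): White paint mark on the flange of the right clamp screw, 22 mm from its axis, under the dial; it moves only if the screw turns.
- yellow_cup: Specimen cup with a yellow lid, 65 mm wide, 58 mm tall, bystander; origin under its centre.
- red_dropper: Dropper bottle with a red cap, 27 mm wide, 62 mm tall, bystander; origin under its centre.
- green_canister: White strip canister with a green lid, 48 mm wide, 98 mm tall, bystander; origin under its centre.
- blood_analyser: Tall white and dark grey analyser (467 mm high, fixed) behind the left half of the mixer; origin under its middle. Its front overhangs the mixer's back: it reaches 221 mm towards the robot (-x) from its origin between 150 and 460 mm height, and from 207 mm right (-y) to 193 mm left of its origin. Keep the gripper and wrist in front of it, also between the two levers.

How it is judged:
By the outcome, as a careful person would: the job done as asked, in the order asked, and still so for the second after the job is handed in, with the robot touching nothing.
It also fails if it takes over 64 s, if anything falls off the work surface, if the arm or the gripper's body presses on something with over 40 N, if the wrist force passes 120 N, or if a joint passes its speed limit or range.

ROBOT

A 6-joint arm with a two-finger parallel gripper is mounted at the origin on a cart in front of the work surface, level with it; the furniture and walls round the work are solid. World frame = base frame: x ahead of the robot, y to its left, z up, the work surface at z = 0. Lengths are in mm, angles in degrees, forces in N, time in s.
With the tool pointing down it reaches from about 300 to 850 mm from the base axis. Payload 4.2 kg.
Tool frame: the origin (TCP) lies midway between the tips of the shut fingers; the grasp point (between the pads) lies 19 mm behind it; z points along the fingers, y is the direction in which the jaws open and shut (so a half turn about z gives the same grasp; the last joint's range is limited). The gripper opens to 91 mm and grips with 3 to 60 N. Pads are 32 mm wide; open, the fingers measure 118 mm over their backs; the gripper's body (76 mm by 178 mm) begins 60 mm behind the grasp point.
Start: joints at [-65.89, 18.312, 89.639, -0, 72.044, -1.146], TCP at [245.337, -520.053, 193.276] pointing down, gripper open.
Joint ranges: [-177.97, 177.97], [-48.28, 115.42], [12.27, 149.76], [-77.06, 257.06], [2.81, 150.46], [-146.56, 146.56]. Speed limits (degrees/s): [147.25, 147.25, 180, 180, 180, 180].

INTERFACE

Orientations are given as [roll, pitch, yaw] about the fixed x, y, z axes, in that order (R = Rz(yaw) Ry(pitch) Rx(roll)).
In Python, from workcell import env gives the robot as it stands.
- The arm moves only by the shell command python3 -m jog 'ROWS' [FORCE]. ROWS is JSON, a list of rows, each an object of numbers: "dx", "dy", "dz": the shift along the world's x, y, z in m; "wx", "wy", "wz": the turn, a rotation vector about the world's x, y, z in rad; "grip": the gripper's target within -1 to 1 (shut at 1, half-way at 0, fully open at -1). In form: [{"dx": .., "dy": .., "dz": .., "wx": .., "wy": .., "wz": .., "grip": ..}, ...]. A call has 1 to 10 rows; each row shifts and turns the commanded pose from where the row before left it; what a row does not reach is not made up. A row lasts 1/10 s, in which the tool goes at most 50 mm and 8.59 degrees, less where a joint would pass 70% of its speed; a pose out of reach is approached as far as the arm can. A call with a gripper value outside its range is refused whole. The fingers move at their own pace and stop on an object; FORCE is the grip in N (left out, the last holds). Time passes only in rows, so rows that do not move let the fingers close. It gives the time, the measured TCP pose, the force and the opening at its end, in the units of the state.
- env.state(): the state, without advancing time (a new reading comes with each control period).
- env.grab_frame(name): name is "scene" or "side" or "wrist"; returns the picture (400x640x3 uint8, red, green, blue); there is no depth.
- env.get_calibration(name): a dict with "fx", "fy", "cx", "cy" (pixels), "k1" (the pictures are not rectified: a ray, as slopes to the right and down, at radius r is drawn at 1 + k1 r^2 times it, then the intrinsics apply), "R" (3x3) and "t" (3): a world point X has camera coordinates R X + t. Camera axes: x right, y down, z forward; pixel columns grow to the right and rows downward; lengths in mm; the calibration is good to about 2 mm. A picture is of the moment at which its call begins: read the wrist's pose just before it. get_calibration takes no time and is no camera call; for the wrist camera it gives the pose at the moment of the call.
- env.job_done(): hands the job in, once; it reports no verdict.
The state is a dict: "time_s": time; "qpos": joint angles; "qvel": joint speeds; "effort": joint torques, N m; "ee_pos": TCP position; "ee_rot": TCP orientation; "force": force on the tool from outside, world axes, zero at the start; "torque": the same for the moment, N m; "gripper_width": finger opening in mm.
Only numpy, scipy, OpenCV 4.12 (cv2) and the standard library are available. Lean on these libraries where they do the work, as an engineer would, in place of code of your own. Each camera call takes 0.05 s, during which the arm holds its last target. There are 200 camera calls.

## Working session

There is one attempt and no reset: what is moved stays moved. The work goes in short steps, Python scripts to look and compute and a shell command to move; the robot and the scene stay as the last step left them, time stands still between calls to the robot, and variables do not carry over. Pictures are saved under pics/ and viewed, about 8 in all and at most 12, crops included, and the job is handed in when it is done.

```bash
ls; mkdir -p pics
python3 - <<'E'
from workcell import env
import cv2,numpy as np
s=env.state();print(s)
for n in("scene","side"):
    c=env.get_calibration(n);print(n,c)
    cv2.imwrite(f"pics/{n}0.png",env.grab_frame(n)[:,:,::-1])
a=cv2.imread("pics/scene0.png");b=cv2.imread("pics/side0.png")
E
```

```text
pics
{'time_s': 0.0, 'qpos': array([-6.58896660e+01,  1.83508020e+01,  8.97062602e+01,  2.19558383e-04,
        7.20428377e+01, -1.14849937e+00]), 'qvel': array([ 0.04242834, -0.00568338,  0.07454898, -0.08068485,  0.0930508 ,
        0.00634495]), 'effort': array([-4.87029960e-03, -4.12470424e+01, -2.31975871e+01,  7.24521093e-02,
        4.57258278e-02, -1.09463044e-04]), 'ee_pos': array([ 245.11645457, -519.54436013,  192.42970479]), 'ee_rot': array([-1.79900124e+02, -2.21107218e-03,  2.52587635e+01]), 'force': array([ 0.7310249 , -0.33806602,  0.11512458]), 'torque': array([ 0.03711389,  0.03366765, -0.02597337]), 'gripper_width': 91.3638285117767}
scene {'fx': 504.4558964017146, 'fy': 504.4558964017146, 'cx': 321.1130008462471, 'cy': 191.73033837225006, 'k1': -0.09251089655222532, 'R': array([[-0.82137003, -0.57035969,  0.00641056],
       [-0.37860471,  0.53675045, -0.75402747],
       [ 0.42662601, -0.62176263, -0.6568116 ]]), 't': array([ 498.42184702,  240.79549342, 1403.72982821])}
side {'fx': 404.3325386363524, 'fy': 404.3325386363524, 'cx': 316.0689725509579, 'cy': 200.3665088645916, 'k1': -0.0006246611077150757, 'R': array([[-0.60296126, -0.79752179, -0.01991782],
       [-0.42323714,  0.34094992, -0.83941853],
       [ 0.67624555, -0.49770689, -0.54312044]]), 't': array([ 423.86586339,  270.94251288, 1112.41737823])}
```

View pics/scene0.png

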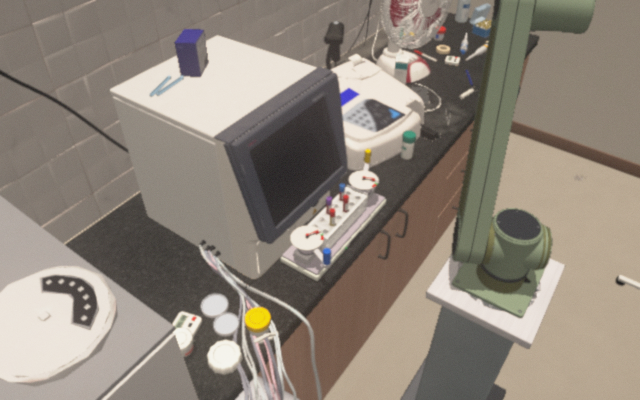

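View pics/side0.png

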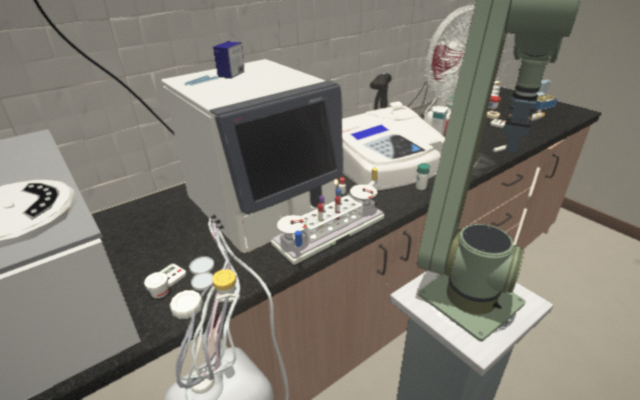

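The scene view shows the left dial at about (308,238) with its blue knob at (326,256), and the right dial at (364,181) with its yellow knob at (367,157). In the side view the knobs are at (298,239) and (374,175). Next I'll zoom in and triangulate.

```bash
cat > h.py <<'E'
import cv2,numpy as np
from scipy.optimize import least_squares
def K(c): return np.array([[c['fx'],0,c['cx']],[0,c['fy'],c['cy']],[0,0,1.]])
def proj(c,X):
    p=np.atleast_2d(X)@c['R'].T+c['t']; s=p[:,:2]/p[:,2:]
    s=s*(1+c['k1']*(s**2).sum(1,keepdims=True)); return s*[c['fx'],c['fy']]+[c['cx'],c['cy']]
def ray(c,uv):
    s=cv2.undistortPoints(np.array([[uv]],float),K(c),np.array([c['k1'],0,0,0]))[0,0]
    return -c['R'].T@c['t'], c['R'].T@np.array([s[0],s[1],1])
def atz(c,uv,z):
    o,d=ray(c,uv); return o+d*(z-o[2])/d[2]
def tri(cs,uvs):
    return least_squares(lambda X:np.concatenate([proj(c,X)[0]-u for c,u in zip(cs,uvs)]),[550,0,100.])
E
python3 - <<'E'
from h import *
from workcell import env
C={n:env.get_calibration(n) for n in("scene","side")}
I={n:cv2.imread(f"pics/{n}0.png") for n in C}
box={"scene":(280,140,400,285),"side":(265,150,400,265)}
hs={"blue":((105,120,60),(125,255,255)),"yel":((20,130,80),(32,255,255))}
uv={}
for n in C:
    x0,y0,x1,y1=box[n];h=cv2.cvtColor(I[n],cv2.COLOR_BGR2HSV)[y0:y1,x0:x1]
    for k,(lo,hi) in hs.items():
        m=cv2.inRange(h,lo,hi);_,_,st,ce=cv2.connectedComponentsWithStats(m)
        for s,c in zip(st[1:],ce[1:]):
            if s[4]>8: print(n,k,s[:5]+[x0,y0,0,0,0],c+[x0,y0])
ims=[cv2.resize(I[n][y0:y1,x0:x1],(400,int(400*(y1-y0)/(x1-x0))),interpolation=cv2.INTER_CUBIC) for n,(x0,y0,x1,y1) in box.items()]
H=max(i.shape[0] for i in ims)
cv2.imwrite("pics/crop0.png",np.hstack([cv2.copyMakeBorder(i,0,H-i.shape[0],0,0,0) for i in ims]))
E
```

```text
scene blue [340 185   4   3   9] [341.66666667 185.88888889]
scene blue [323 249   7  14  69] [326.28985507 254.56521739]
scene yel [365 149   6  13  65] [367.24615385 154.8       ]
side blue [295 231   6  15  70] [297.97142857 237.94285714]
side yel [373 168   3  12  32] [374.  173.5]
```

View pics/crop0.png

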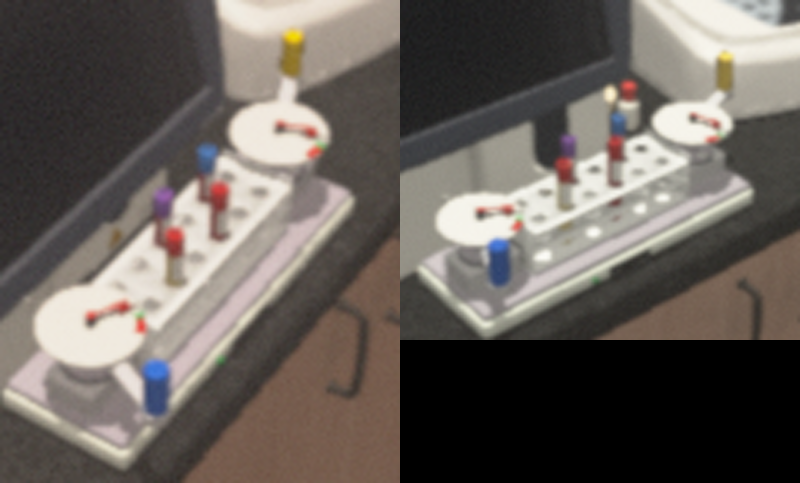

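Run:
```python
from h import *
from workcell import env
C={n:env.get_calibration(n) for n in("scene","side")};cs=list(C.values())
np.set_printoptions(precision=1,suppress=True)
D={}
for k,u in dict(knobL=[(326.3,255),(298,238.5)],knobR=[(367.2,155.5),(374.,174.3)],dialL=[(307,237.5),(292.3,223.6)],dialR=[(363.7,180.5),(363.6,192)]).items():
    r=tri(cs,u);z=122 if 'k' in k[:1] else 118
    print(k,r.x,'res',r.fun,[atz(c,p,z) for c,p in zip(cs,u)])
for p in [(316.6,277.5),(385.6,200),(282.4,257.6)]: print('corner',atz(cs[0],p,33))
for p in [(294,312),(382.5,213)]: print('cornerS',atz(cs[1],p,33))
print('canister',atz(cs[0],(408,134),98),atz(cs[1],(423,168),98))
print('cup',atz(cs[0],(257,318),58),atz(cs[1],(224,281),58))
print('dropper', atz(cs[1],(342,181),55))
```

```text
knobL [382.  302.8 125.5] res [-0.2  0.5  0.4 -0.5] [array([384.2, 298.4, 122. ]), array([384.4, 302.5, 122. ])]
knobR [ 513.2 -121.6  127.6] res [-0.2  0.4  0.3 -0.4] [array([ 517.2, -130.2,  122. ]), array([ 518.9, -126.2,  122. ])]
dialL [469.7 265.4 108.3] res [ 0.1 -0.2 -0.1  0.2] [array([464. , 273.5, 118. ]), array([458.9, 271.7, 118. ])]
dialR [469.  -30.1 108.3] res [-0.  0.  0. -0.] [array([463.4, -19.7, 118. ]), array([457.7, -19. , 118. ])]
corner [403.8 314.2  33. ]
corner [405.1 -67.6  33. ]
corner [523.3 311.1  33. ]
cornerS [235.7 423.8  33. ]
cornerS [412.8 -71.8  33. ]
canister [ 479.6 -349.7   98. ] [ 467.2 -335.6   98. ]
cup [438.2 519.6  58. ] [425.7 524.5  58. ]
dropper [642.3 -80.7  55. ]
```

Run:
```python
from h import *
from workcell import env
from scipy.spatial.transform import Rotation as Ro
np.set_printoptions(precision=2,suppress=True)
C={n:env.get_calibration(n) for n in("scene","side","wrist")}
for n,b,t in (("scene",(347,163),(338,72)),("side",(340,158),(341,86)),("scene",(262,278),(232,150)),("side",(240,195),(222,118))): print(n,atz(C[n],b,150),atz(C[n],t,460))
s=env.state();c=C['wrist'];T=Ro.from_euler('xyz',s['ee_rot'],degrees=True).as_matrix()
print('cam in tool',T.T@(-c['R'].T@c['t']-s['ee_pos']));print('cam axes in tool (cols)',T.T@c['R'].T); print(c['fx'],c['cx'],c['cy'],c['k1'])
```

```text
scene [530.64 -28.06 150.  ] [559.06  -5.32 460.  ]
side [653.65 -78.68 150.  ] [557.62   2.66 460.  ]
scene [455.04 469.35 150.  ] [550.99 419.88 460.  ]
side [656.92 339.24 150.  ] [551.63 404.65 460.  ]
cam in tool [  82.56    0.02 -191.69]
cam axes in tool (cols) [[ 0.   -0.96 -0.29]
 [ 1.    0.   -0.  ]
 [ 0.   -0.29  0.96]]
355.4201428704278 322.1728284117231 203.61038876437263 -0.038316399967836166
```

```bash
python3 -m jog '[{"dx":0.015,"dy":0.04,"dz":0.01,"wz":0.145},{"dx":0.015,"dy":0.04,"dz":0.01,"wz":0.145},{"dx":0.015,"dy":0.04,"dz":0.01,"wz":0.145},{"dx":0.015,"dy":0.04,"dz":0.01,"wz":0.145},{"dx":0.015,"dy":0.04,"dz":0.01,"wz":0.145},{"dx":0.015,"dy":0.04,"dz":0.01,"wz":0.145},{"dx":0.015,"dy":0.04,"dz":0.01,"wz":0.145},{"dx":0.015,"dy":0.04,"dz":0.01,"wz":0.145},{"dx":0.015,"dy":0.04,"dz":0.01,"wz":0.145},{"dx":0.015,"dy":0.04,"dz":0.01,"wz":0}]'
```

```text
invalid input
```

```bash
python3 -m jog '[{"dx":0.015,"dy":0.04,"dz":0.01,"wx":0,"wy":0,"wz":0.145,"grip":-1},{"dx":0.015,"dy":0.04,"dz":0.01,"wx":0,"wy":0,"wz":0.145,"grip":-1}]'; python3 -m jog --help | head -20
```

```text
time_s: 0.3
ee_pos: [275.1, -439.2, 212.3]
ee_rot: [-179.9, -0.0, 42.1]
force: [0.4, 0.3, 0.4]
gripper_width: 91.4invalid input: not JSON, or not a number
```

```bash
python3 -m jog '[{"dx":0.025,"dy":0.038,"dz":0.005,"wz":0.127,"grip":-1},{"dx":0.025,"dy":0.038,"dz":0.005,"wz":0.127,"grip":-1},{"dx":0.025,"dy":0.038,"dz":0.005,"wz":0.127,"grip":-1},{"dx":0.025,"dy":0.038,"dz":0.005,"wz":0.127,"grip":-1},{"dx":0.025,"dy":0.038,"dz":0.005,"wz":0.127,"grip":-1},{"dx":0.025,"dy":0.038,"dz":0.005,"wz":0.127,"grip":-1},{"dx":0.025,"dy":0.038,"dz":0.005,"wz":0.127,"grip":-1},{"dx":0.025,"dy":0.038,"dz":0.005,"wz":0.127,"grip":-1}]'
```

```text
invalid input
```

```bash
python3 -m jog '[{"dx":0.025,"dy":0.038,"dz":0.005,"wx":0,"wy":0,"wz":0.127,"grip":-1},{"dx":0.025,"dy":0.038,"dz":0.005,"wx":0,"wy":0,"wz":0.127,"grip":-1},{"dx":0.025,"dy":0.038,"dz":0.005,"wx":0,"wy":0,"wz":0.127,"grip":-1},{"dx":0.025,"dy":0.038,"dz":0.005,"wx":0,"wy":0,"wz":0.127,"grip":-1},{"dx":0.025,"dy":0.038,"dz":0.005,"wx":0,"wy":0,"wz":0.127,"grip":-1},{"dx":0.025,"dy":0.038,"dz":0.005,"wx":0,"wy":0,"wz":0.127,"grip":-1},{"dx":0.025,"dy":0.038,"dz":0.005,"wx":0,"wy":0,"wz":0.127,"grip":-1},{"dx":0.025,"dy":0.038,"dz":0.005,"wx":0,"wy":0,"wz":0.127,"grip":-1},{"dx":0,"dy":0,"dz":0,"wx":0,"wy":0,"wz":0,"grip":-1}]'
cat > look.py <<'E'
import sys
from h import *
from workcell import env
from scipy.spatial.transform import Rotation as Ro
import pickle
def look(name):
    c=env.get_calibration("wrist");s=env.state();f=env.grab_frame("wrist")[:,:,::-1].copy()
    cv2.imwrite(f"pics/{name}.png",f);pickle.dump((c,s),open(f"pics/{name}.pkl","wb"));return c,s,f
if __name__=="__main__": look(sys.argv[1])
E
python3 look.py w1
```

```text
time_s: 1.2
ee_pos: [477.8, -132.0, 253.4]
ee_rot: [179.9, -0.1, 100.5]
force: [-0.3, -1.2, -0.4]
gripper_width: 91.1
```

View pics/w1.png

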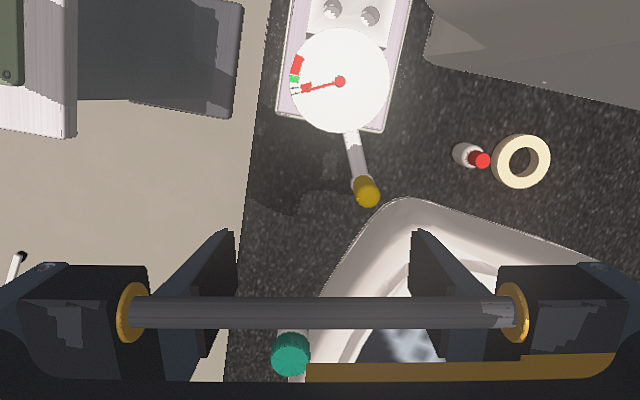

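Wrist view: right dial hub at (340,81), yellow knob top at about (369,200), pointer and red needle resting to the left. The rounded edge of the white instrument passes at (400,198), close by the knob. The dropper cap is at (482,160).

Run:
```python
from h import *
import pickle
np.set_printoptions(precision=1,suppress=True)
c,s=pickle.load(open("pics/w1.pkl","rb"));f=cv2.imread("pics/w1.png")
h=cv2.cvtColor(f,cv2.COLOR_BGR2HSV)
m=cv2.inRange(h,(18,120,60),(34,255,255));m[:150]=0;m[240:]=0
_,_,st,ce=cv2.connectedComponentsWithStats(m);i=1+np.argmax(st[1:,4]);print(st[i],ce[i])
m=cv2.inRange(h,(0,0,225),(180,25,255));m[:25]=0;m[135:]=0;m[:,:290]=0;m[:,392:]=0
_,l,st,ce=cv2.connectedComponentsWithStats(m);j=1+np.argmax(st[1:,4]);
cn=max(cv2.findContours((l==j).astype(np.uint8),0,1)[0],key=cv2.contourArea);e=cv2.fitEllipse(cv2.convexHull(cn));print('dial ell',e)
print('dial@110,118',atz(c,e[0],110),atz(c,e[0],118),'hub@118',atz(c,(340.5,81.5),118))
for d in (-46,46):
  pass
k=atz(c,(370,199),148);print('knob top',k)
for z in (0,50,80,100,120): print(z,atz(c,(400,198),z),atz(c,(440,210),z))
# check predicted knob axis px
for X in [(k[0],k[1],148),(k[0],k[1],100)]: print(proj(c,X))
```

```text
[353 176  28  32 657] [365.8 191.6]
dial ell ((344.64764404296875, 72.47018432617188), (110.78472900390625, 134.55612182617188), 7.212000846862793)
dial@110,118 [479.1 -26.8 110. ] [478.7 -27.4 118. ] hub@118 [476.6 -35.4 118. ]
knob top [ 519.7 -127.4  148. ]
0 [ 586.4 -156.8    0. ] [ 642.7 -163.1    0. ]
50 [ 572.5 -145.    50. ] [ 622.5 -150.6   50. ]
80 [ 564.2 -137.9   80. ] [ 610.4 -143.    80. ]
100 [ 558.6 -133.1  100. ] [ 602.3 -138.   100. ]
120 [ 553.1 -128.4  120. ] [ 594.2 -133.   120. ]
[[370. 199.]]
[[363.7 185.8]]
```

```bash
python3 -m jog '[{"dx":0.021,"dy":0.0025,"dz":-0.01,"wx":0,"wy":0,"wz":0,"grip":-0.2},{"dx":0.021,"dy":0.0025,"dz":-0.02,"wx":0,"wy":0,"wz":0,"grip":-0.2},{"dx":0,"dy":0,"dz":-0.02,"wx":0,"wy":0,"wz":0,"grip":-0.2},{"dx":0,"dy":0,"dz":-0.02,"wx":0,"wy":0,"wz":0,"grip":-0.2},{"dx":0,"dy":0,"dz":0,"wx":0,"wy":0,"wz":0,"grip":-0.2},{"dx":0,"dy":0,"dz":0,"wx":0,"wy":0,"wz":0,"grip":-0.2}]' 25; python3 look.py w2
```

```text
time_s: 1.85
ee_pos: [516.8, -131.9, 183.3]
ee_rot: [-180.0, -0.0, 100.0]
force: [-0.4, 0.5, 0.6]
gripper_width: 54.5
```

View pics/w2.png

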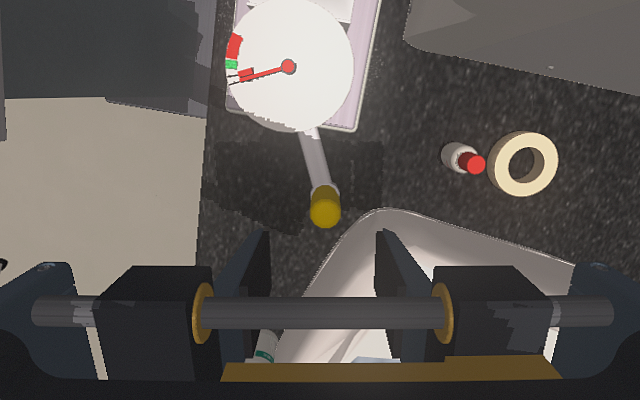

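Knob top at (326,213), between the jaws in the column direction; hub at (288,66).

Run:
```python
from h import *
import pickle
np.set_printoptions(precision=1,suppress=True)
c,s=pickle.load(open("pics/w2.pkl","rb"));print(s['ee_pos'],s['ee_rot'])
print('knob',atz(c,(326,213),148),atz(c,(324,195),101),'hub',atz(c,(288.5,66.5),119))
T=s['ee_pos']
for z in (148,118): print('hub px at TCP z=118', proj(c,[475,-36,119+T[2]-118]), proj(c,[520,-127,148+T[2]-118]))
```

```text
[ 516.8 -131.9  183.3] [-180.   -0.  100.]
knob [ 518.3 -124.5  148. ] [ 517.2 -125.1  101. ] hub [476.7 -35.5 119. ]
hub px at TCP z=118 [[272.9  56.5]] [[329.7 259.4]]
hub px at TCP z=118 [[272.9  56.5]] [[329.7 259.4]]
```

```bash
python3 -m jog '[{"dx":0.001,"dy":0.006,"dz":-0.015,"wx":0,"wy":0,"wz":0,"grip":-0.2},{"dx":0,"dy":0,"dz":-0.02,"wx":0,"wy":0,"wz":0,"grip":-0.2},{"dx":0,"dy":0,"dz":-0.02,"wx":0,"wy":0,"wz":0,"grip":-0.2},{"dx":0,"dy":0,"dz":-0.01,"wx":0,"wy":0,"wz":0,"grip":-0.2},{"dx":0,"dy":0,"dz":0,"wx":0,"wy":0,"wz":0,"grip":0.2},{"dx":0,"dy":0,"dz":0,"wx":0,"wy":0,"wz":0,"grip":1},{"dx":0,"dy":0,"dz":0,"wx":0,"wy":0,"wz":0,"grip":1},{"dx":0,"dy":0,"dz":0,"wx":0,"wy":0,"wz":0,"grip":1},{"dx":0,"dy":0,"dz":0,"wx":0,"wy":0,"wz":0,"grip":1}]' 25
python3 - <<'E'
from workcell import env
s=env.state();print(s['force'],s['torque'],s['effort'])
E
```

```text
time_s: 2.8
ee_pos: [518.7, -125.3, 119.0]
ee_rot: [179.9, 0.0, 100.1]
force: [-0.3, -0.3, 1.9]
gripper_width: 20.8
[-0.291326   -0.27461215  1.94189738] [-0.09422065 -0.03130405  0.01112236] [ 3.66565939e-01 -3.80780268e+01 -2.05274892e+01  2.54309429e-01
  8.45164200e-02 -2.60355620e-03]
```

```bash
python3 -c "
import numpy as np
def tab(a,n=13,d=.05,R=99):
    t=np.radians(a)-d*np.arange(n+1)
    for i in range(n): print(i,np.round(np.degrees(t[i+1]),1),round(R*(np.cos(t[i+1])-np.cos(t[i])),2),round(R*(np.sin(t[i+1])-np.sin(t[i])),2))
tab(-65.2)"
```

```text
0 -68.1 -4.54 -1.96
1 -70.9 -4.64 -1.73
2 -73.8 -4.72 -1.5
3 -76.7 -4.79 -1.26
4 -79.5 -4.84 -1.02
5 -82.4 -4.89 -0.78
6 -85.3 -4.92 -0.53
7 -88.1 -4.94 -0.29
8 -91.0 -4.95 -0.04
9 -93.8 -4.95 0.21
10 -96.7 -4.93 0.46
11 -99.6 -4.9 0.7
12 -102.4 -4.86 0.95
```

```bash
python3 -m jog '[{"dx":-0.0045,"dy":-0.002,"dz":0,"wx":0,"wy":0,"wz":0,"grip":1},{"dx":-0.0046,"dy":-0.0017,"dz":0,"wx":0,"wy":0,"wz":0,"grip":1},{"dx":-0.0047,"dy":-0.0015,"dz":0,"wx":0,"wy":0,"wz":0,"grip":1},{"dx":-0.0048,"dy":-0.0013,"dz":0,"wx":0,"wy":0,"wz":0,"grip":1},{"dx":-0.0048,"dy":-0.001,"dz":0,"wx":0,"wy":0,"wz":0,"grip":1},{"dx":0,"dy":0,"dz":0,"wx":0,"wy":0,"wz":0,"grip":1},{"dx":0,"dy":0,"dz":0,"wx":0,"wy":0,"wz":0,"grip":1}]'
```

```text
time_s: 3.5
ee_pos: [496.0, -132.8, 118.8]
ee_rot: [179.9, 0.1, 100.1]
force: [4.7, -0.7, 3.2]
gripper_width: 20.5
```

```bash
python3 -m jog '[{"dx":-0.0049,"dy":-0.0008,"dz":0,"wx":0,"wy":0,"wz":0,"grip":1},{"dx":-0.0049,"dy":-0.0005,"dz":0,"wx":0,"wy":0,"wz":0,"grip":1},{"dx":-0.0025,"dy":-0.0001,"dz":0,"wx":0,"wy":0,"wz":0,"grip":1},{"dx":0,"dy":0,"dz":0,"wx":0,"wy":0,"wz":0,"grip":1},{"dx":0,"dy":0,"dz":0,"wx":0,"wy":0,"wz":0,"grip":1}]'; python3 look.py w3; python3 -c "
import cv2
f=cv2.imread('pics/w3.png')[0:300,120:520];cv2.imwrite('pics/w3c.png',cv2.resize(f,(800,600),interpolation=cv2.INTER_CUBIC))"
```

```text
time_s: 4.0
ee_pos: [485.7, -134.3, 119.1]
ee_rot: [179.6, 0.1, 100.1]
force: [7.8, -0.9, 2.4]
gripper_width: 20.3
```

View pics/w3c.png

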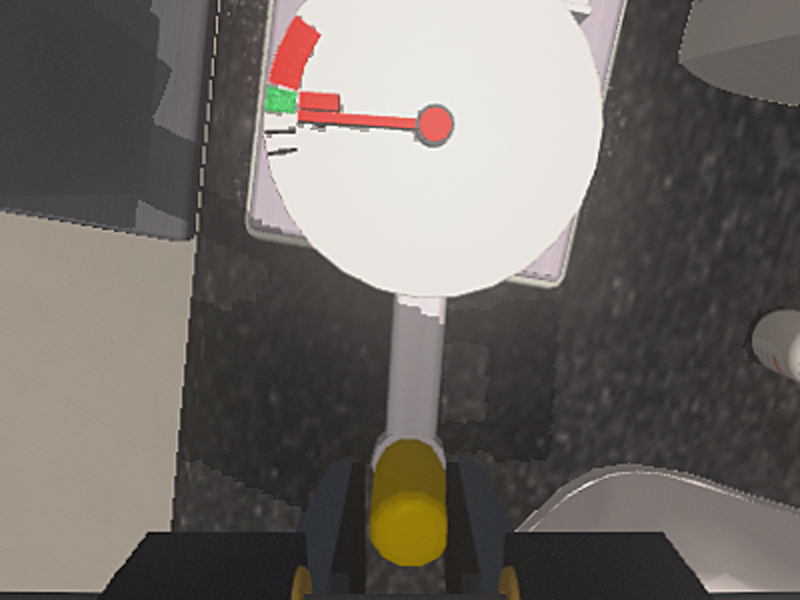

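The needle sits just short of green: tip at crop (300,116), green band from (281,112) to (281,88), hub at (435,125). That is a twist of about 0.2 rad, which agrees with 7.8 N. I'll go on by about 0.1 rad.

```bash
python3 -m jog '[{"dx":-0.0025,"dy":-0.0001,"dz":0,"wx":0,"wy":0,"wz":0,"grip":1},{"dx":-0.0025,"dy":-0.0001,"dz":0,"wx":0,"wy":0,"wz":0,"grip":1},{"dx":-0.0025,"dy":0,"dz":0,"wx":0,"wy":0,"wz":0,"grip":1},{"dx":-0.0025,"dy":0,"dz":0,"wx":0,"wy":0,"wz":0,"grip":1},{"dx":0,"dy":0,"dz":0,"wx":0,"wy":0,"wz":0,"grip":1}]'; python3 look.py w4
cat > dial.py <<'E'
# unwrap dial about the hub: rows=angle (bearing), cols=radius, from wrist picture
import sys,pickle
from h import *
name,hx,hy=sys.argv[1],float(sys.argv[2]),float(sys.argv[3])
c,s=pickle.load(open(f"pics/{name}.pkl","rb"));f=cv2.imread(f"pics/{name}.png")
A=atz(c,(hx,hy),119);print('axis',A.round(1))
g=np.mgrid[-50:50:.25,-50:50:.25];P=np.stack([A[0]+g[1].ravel(),A[1]-g[0].ravel(),np.full(g[0].size,116.)],1)
uv=proj(c,P).astype(np.float32).reshape(400,400,2)
top=cv2.remap(f,uv[...,0],uv[...,1],cv2.INTER_CUBIC)
cv2.imwrite(f"pics/{name}_top.png",cv2.resize(top,(600,600)))
h=cv2.cvtColor(top,cv2.COLOR_BGR2HSV);r=np.hypot(g[0],g[1]);b=np.degrees(np.arctan2(-g[0],g[1]))%360
red=(cv2.inRange(h,(0,120,80),(8,255,255))|cv2.inRange(h,(172,120,80),(180,255,255)))>0
grn=(cv2.inRange(h,(45,90,60),(80,255,255))>0)&(r>30)
nd=red&(r>10)&(r<26);fl=red&(r>26)&(r<36)
med=lambda m:np.round(np.degrees(np.angle(np.exp(1j*np.radians(b[m])).mean())),1)
G=np.radians(med(grn));gb=np.degrees(np.angle(np.exp(1j*(np.radians(b[grn])-G))))
print('needle',med(nd),nd.sum(),'flag',med(fl),'green',med(grn),np.percentile(gb,[2,98]),'twist~',0.315-np.radians((med(nd)-np.degrees(G)+180)%360-180))
E
python3 dial.py w3 337.5 62.5
python3 -c "
import cv2
f=cv2.imread('pics/w4.png')[0:300,120:520];cv2.imwrite('pics/w4c.png',cv2.resize(f,(800,600),interpolation=cv2.INTER_CUBIC))"
```

```text
time_s: 4.55
ee_pos: [477.2, -134.6, 119.5]
ee_rot: [179.4, 0.2, 100.1]
force: [11.7, 0.4, -0.1]
gripper_width: 20.4
axis [476.1 -35.5 119. ]
needle -175.6 628 flag -179.0 green -179.1 [-3.61278036  3.66218548] twist~ 0.25391347618019844
```

View pics/w4c.png

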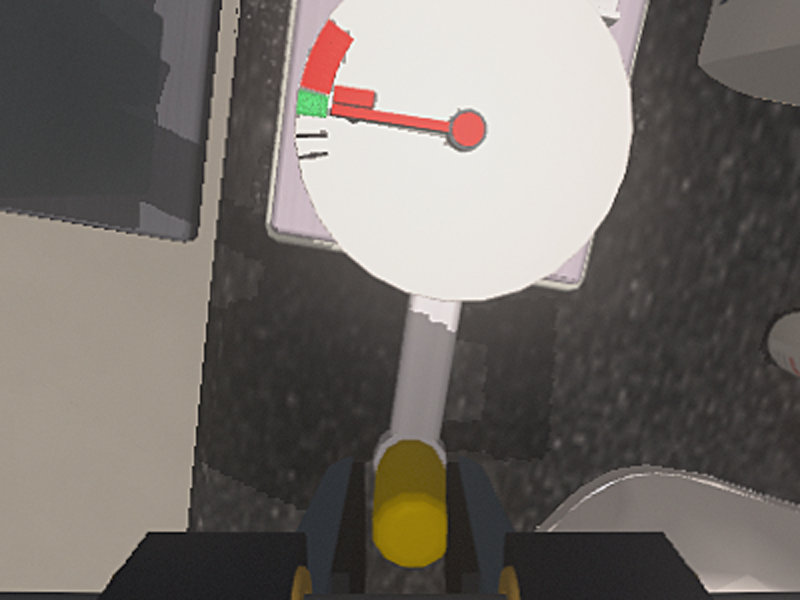

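```bash
python3 dial.py w4 353.5 65; python3 dial.py w2 288.5 66.5;python3 dial.py w1 340.5 81.5
python3 - <<'E'
import cv2,numpy as np
a=[cv2.resize(cv2.imread(f'pics/{n}_top.png'),(400,400)) for n in('w3','w4')]
cv2.imwrite('pics/tops.png',np.hstack(a))
E
```

```text
axis [475.9 -35.5 119. ]
needle 179.7 641 flag 176.6 green -179.4 [-3.66730714  3.68062631] twist~ 0.33070796326794855
axis [476.7 -35.5 119. ]
needle -158.0 652 flag -161.1 green -173.0 [-3.55453906  3.64590941] twist~ 0.053200612200850594
axis [476.6 -35.4 119. ]
needle -157.2 438 flag -160.9 green -173.4 [-3.38515378  3.36911879] twist~ 0.03225666117691833
```

View pics/tops.png

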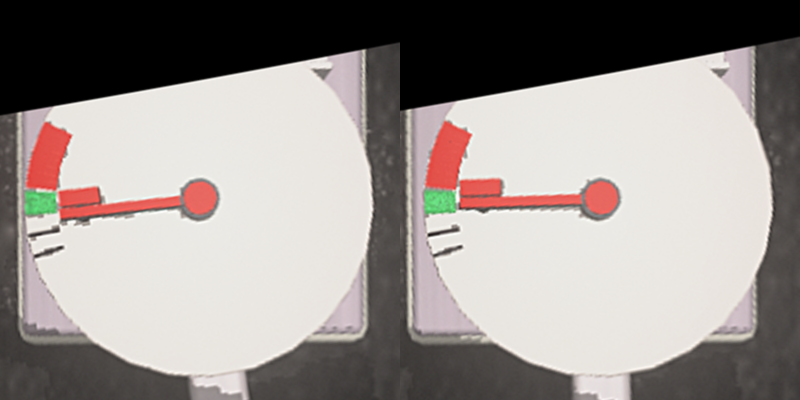

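The needle is inside green. Three estimates agree: image 0.285 (zero bias removed), force 0.29 and arc 0.31. I'll nudge it 1 mm further and hold 1.5 s.

```bash
Z='{"dx":0}'; python3 -m jog '[{"dx":-0.001,"dy":0,"dz":0,"wx":0,"wy":0,"wz":0,"grip":1},{"dx":0,"dy":0,"dz":0,"wx":0,"wy":0,"wz":0,"grip":1},{"dx":0,"dy":0,"dz":0,"wx":0,"wy":0,"wz":0,"grip":1},{"dx":0,"dy":0,"dz":0,"wx":0,"wy":0,"wz":0,"grip":1},{"dx":0,"dy":0,"dz":0,"wx":0,"wy":0,"wz":0,"grip":1},{"dx":0,"dy":0,"dz":0,"wx":0,"wy":0,"wz":0,"grip":1},{"dx":0,"dy":0,"dz":0,"wx":0,"wy":0,"wz":0,"grip":1},{"dx":0,"dy":0,"dz":0,"wx":0,"wy":0,"wz":0,"grip":1},{"dx":0,"dy":0,"dz":0,"wx":0,"wy":0,"wz":0,"grip":1},{"dx":0,"dy":0,"dz":0,"wx":0,"wy":0,"wz":0,"grip":1}]'; python3 -m jog '[{"dx":0,"dy":0,"dz":0,"wx":0,"wy":0,"wz":0,"grip":1},{"dx":0,"dy":0,"dz":0,"wx":0,"wy":0,"wz":0,"grip":1},{"dx":0,"dy":0,"dz":0,"wx":0,"wy":0,"wz":0,"grip":1},{"dx":0,"dy":0,"dz":0,"wx":0,"wy":0,"wz":0,"grip":1},{"dx":0,"dy":0,"dz":0,"wx":0,"wy":0,"wz":0,"grip":1},{"dx":0,"dy":0,"dz":0,"wx":0,"wy":0,"wz":0,"grip":1}]'; python3 look.py w5; python3 dial.py w5 355 65
```

```text
time_s: 5.6
ee_pos: [476.6, -134.7, 119.4]
ee_rot: [179.4, 0.2, 100.1]
force: [11.4, -0.2, 0.8]
gripper_width: 20.9
time_s: 6.2
ee_pos: [476.6, -134.7, 119.4]
ee_rot: [179.4, 0.2, 100.1]
force: [10.6, 0.1, 0.1]
gripper_width: 20.4
axis [476.1 -35.4 119. ]
needle 180.0 635 flag 176.7 green -179.2 [-3.71516424  3.62675293] twist~ 0.3289626340159538
```

Force averages about 11.2 N (0.28 rad). I'll add 2 mm for margin and hold again.

```bash
python3 -m jog '[{"dx":-0.001,"dy":0,"dz":0,"wx":0,"wy":0,"wz":0,"grip":1},{"dx":-0.001,"dy":0,"dz":0,"wx":0,"wy":0,"wz":0,"grip":1},{"dx":0,"dy":0,"dz":0,"wx":0,"wy":0,"wz":0,"grip":1},{"dx":0,"dy":0,"dz":0,"wx":0,"wy":0,"wz":0,"grip":1},{"dx":0,"dy":0,"dz":0,"wx":0,"wy":0,"wz":0,"grip":1},{"dx":0,"dy":0,"dz":0,"wx":0,"wy":0,"wz":0,"grip":1},{"dx":0,"dy":0,"dz":0,"wx":0,"wy":0,"wz":0,"grip":1},{"dx":0,"dy":0,"dz":0,"wx":0,"wy":0,"wz":0,"grip":1},{"dx":0,"dy":0,"dz":0,"wx":0,"wy":0,"wz":0,"grip":1},{"dx":0,"dy":0,"dz":0,"wx":0,"wy":0,"wz":0,"grip":1}]'; python3 -m jog '[{"dx":0,"dy":0,"dz":0,"wx":0,"wy":0,"wz":0,"grip":1},{"dx":0,"dy":0,"dz":0,"wx":0,"wy":0,"wz":0,"grip":1},{"dx":0,"dy":0,"dz":0,"wx":0,"wy":0,"wz":0,"grip":1},{"dx":0,"dy":0,"dz":0,"wx":0,"wy":0,"wz":0,"grip":1},{"dx":0,"dy":0,"dz":0,"wx":0,"wy":0,"wz":0,"grip":1},{"dx":0,"dy":0,"dz":0,"wx":0,"wy":0,"wz":0,"grip":1}]'; python3 look.py w6; python3 dial.py w6 358 65.5
```

```text
time_s: 7.25
ee_pos: [474.9, -134.6, 119.5]
ee_rot: [179.4, 0.2, 100.1]
force: [12.3, 0.9, -0.4]
gripper_width: 20.8
time_s: 7.85
ee_pos: [474.9, -134.6, 119.5]
ee_rot: [179.4, 0.2, 100.1]
force: [12.7, -0.1, -0.2]
gripper_width: 20.0
axis [476.  -35.4 119. ]
needle 179.2 644 flag 175.8 green -179.2 [-3.66492135  3.65872158] twist~ 0.34292526803190965
```

```bash
python3 -m jog '[{"dx":0.0049,"dy":0,"dz":0,"wx":0,"wy":0,"wz":0,"grip":1},{"dx":0.0049,"dy":0.0003,"dz":0,"wx":0,"wy":0,"wz":0,"grip":1},{"dx":0.0049,"dy":0.0005,"dz":0,"wx":0,"wy":0,"wz":0,"grip":1},{"dx":0.0049,"dy":0.0008,"dz":0,"wx":0,"wy":0,"wz":0,"grip":1},{"dx":0.0048,"dy":0.001,"dz":0,"wx":0,"wy":0,"wz":0,"grip":1},{"dx":0.0048,"dy":0.0013,"dz":0,"wx":0,"wy":0,"wz":0,"grip":1},{"dx":0.0047,"dy":0.0015,"dz":0,"wx":0,"wy":0,"wz":0,"grip":1},{"dx":0,"dy":0,"dz":0,"wx":0,"wy":0,"wz":0,"grip":1},{"dx":0,"dy":0,"dz":0,"wx":0,"wy":0,"wz":0,"grip":1}]'; python3 -m jog '[{"dx":0,"dy":0,"dz":0,"wx":0,"wy":0,"wz":0,"grip":-0.2},{"dx":0,"dy":0,"dz":0,"wx":0,"wy":0,"wz":0,"grip":-0.2},{"dx":0,"dy":0,"dz":0,"wx":0,"wy":0,"wz":0,"grip":-0.2},{"dx":0,"dy":0,"dz":0.02,"wx":0,"wy":0,"wz":0,"grip":-0.2},{"dx":0,"dy":0,"dz":0.03,"wx":0,"wy":0,"wz":0,"grip":-0.2},{"dx":0,"dy":0,"dz":0.03,"wx":0,"wy":0,"wz":0,"grip":-0.2},{"dx":0,"dy":0,"dz":0.03,"wx":0,"wy":0,"wz":0,"grip":-0.2},{"dx":0,"dy":0,"dz":0,"wx":0,"wy":0,"wz":0,"grip":-0.2}]'; python3 look.py w7;  python3 -c "
import cv2
f=cv2.imread('pics/w7.png')[0:300,120:520];cv2.imwrite('pics/w7c.png',cv2.resize(f,(800,600),interpolation=cv2.INTER_CUBIC))"
```

```text
time_s: 8.8
ee_pos: [504.3, -130.4, 118.9]
ee_rot: [180.0, 0.2, 100.2]
force: [3.7, -5.3, 3.9]
gripper_width: 20.3
time_s: 9.6
ee_pos: [504.8, -129.0, 231.8]
ee_rot: [179.7, 0.1, 100.1]
force: [0.7, -0.9, -0.5]
gripper_width: 54.6
```

View pics/w7c.png

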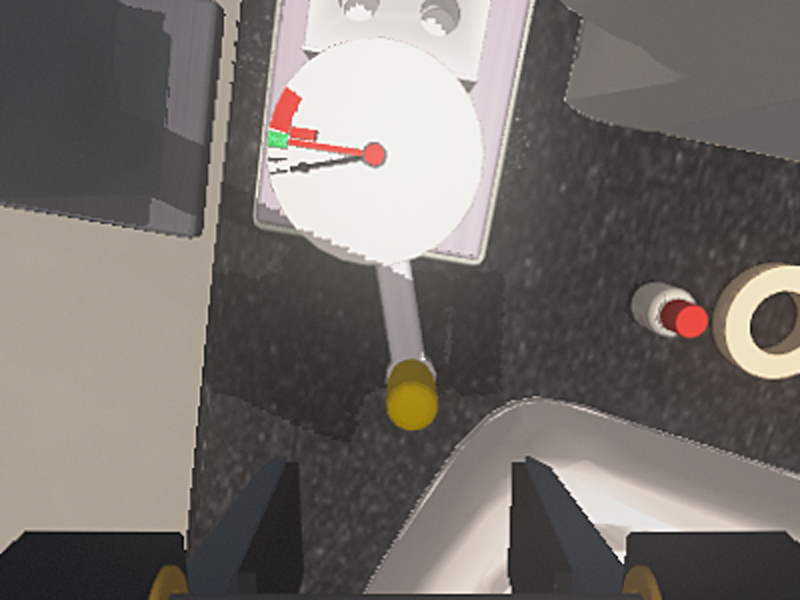

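Right side done: the black pointer is back on the zero tick (crop (275,172)), the red needle stands in green (tip (287,143)), and the bystanders are unmoved. Now to the left. The joint 6 limit calls for yaw of about 137° there.

```bash
python3 dial.py w7 307 77; python3 -m jog '[{"dx":-0.04,"dy":0,"dz":0.01,"wx":0,"wy":0,"wz":0,"grip":-0.2},{"dx":-0.04,"dy":0,"dz":0.01,"wx":0,"wy":0,"wz":0,"grip":-0.2},{"dx":0,"dy":0.043,"dz":0,"wx":0,"wy":0,"wz":0.08,"grip":-0.2},{"dx":0,"dy":0.043,"dz":0,"wx":0,"wy":0,"wz":0.08,"grip":-0.2},{"dx":0,"dy":0.043,"dz":0,"wx":0,"wy":0,"wz":0.08,"grip":-0.2},{"dx":0,"dy":0.043,"dz":0,"wx":0,"wy":0,"wz":0.08,"grip":-0.2},{"dx":0,"dy":0.043,"dz":0,"wx":0,"wy":0,"wz":0.08,"grip":-0.2},{"dx":0,"dy":0.043,"dz":0,"wx":0,"wy":0,"wz":0.08,"grip":-0.2},{"dx":0,"dy":0.043,"dz":0,"wx":0,"wy":0,"wz":0.08,"grip":-0.2},{"dx":0,"dy":0.043,"dz":0,"wx":0,"wy":0,"wz":0.08,"grip":-0.2}]'; python3 -m jog '[{"dx":0,"dy":0,"dz":0,"wx":0,"wy":0,"wz":0,"grip":-0.2},{"dx":0,"dy":0,"dz":0,"wx":0,"wy":0,"wz":0,"grip":-0.2}]';python3 look.py v1
```

```text
axis [476.4 -35.2 119. ]
needle -179.2 566 flag 176.7 green -178.7 [-3.71126166  3.7593089 ] twist~ 0.32372664625997116
time_s: 10.65
ee_pos: [421.7, 216.4, 246.3]
ee_rot: [-179.7, -0.1, 137.0]
force: [0.8, -0.2, 0.6]
gripper_width: 54.6
time_s: 10.85
ee_pos: [422.1, 215.1, 246.3]
ee_rot: [-179.7, -0.1, 136.9]
force: [0.2, -0.4, 0.4]
gripper_width: 55.1
```

View pics/v1.png

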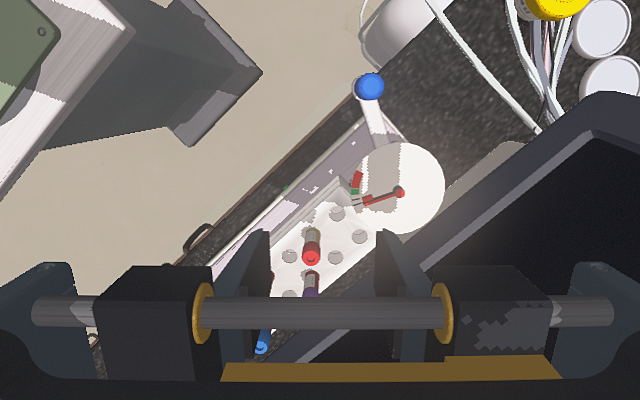

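Knob top at (370,86), hub at (400,192). A cable runs from (430,0) to (540,135), so I'll check it against the sweep.

```bash
python3 dial.py v1 400 192
python3 - <<'E'
from h import *
import pickle
from workcell import env
np.set_printoptions(precision=1,suppress=True)
c,s=pickle.load(open("pics/v1.pkl","rb"))
k=atz(c,(370,86.5),148);a=atz(c,(400,192),119);print(k,a,np.hypot(*(k-a)[:2]),np.degrees(np.arctan2(k[1]-a[1],k[0]-a[0])))
t0=np.arctan2(k[1]-a[1],k[0]-a[0])
for d in (.2,.4,.6):
    p=a[:2]+99*np.array([np.cos(t0-d),np.sin(t0-d)]);print(d,p,proj(c,[*p,148]),proj(c,[*p,100]))
    for g in (27,50): 
        q=p+g*np.array([np.sin(np.radians(137)),-np.cos(np.radians(137))]);print('  finger',q,proj(c,[*q,108]))
for z in (0,60,120,200): print('cable',z,atz(c,(470,50),z),atz(c,(525,115),z))
t=np.arctan2(k[1]-a[1],k[0]-a[0])-.05*np.arange(14)
for i in range(13): print(i,(99*np.diff(np.cos(t)))[i].round(2),(99*np.diff(np.sin(t)))[i].round(2))
E
```

```text
axis [473.3 265.8 119. ]
needle -108.9 510 flag -116.6 green -133.0 [-2.92108891  3.34145259] twist~ -0.10562434973063334
[381.8 303.6 148. ] [473.3 265.8 119. ] 99.0048340972526 157.5514883289565
0.2 [391.1 321. ] [[394.8  79.7]] [[384.7  82.2]]
  finger [409.5 340.7] [[416.7  81.9]]
  finger [425.2 357.5] [[442.5  82.1]]
0.4 [403.7 336.2] [[420.3  78.3]] [[406.5  80.9]]
  finger [422.1 356. ] [[438.9  80.7]]
  finger [437.8 372.8] [[464.7  80.9]]
0.6 [419.1 348.6] [[445.1  82.2]] [[427.8  84.2]]
  finger [437.5 368.4] [[460.6  84.1]]
  finger [453.2 385.2] [[486.1  84.4]]
cable 0 [439.2 430.9   0. ] [543.7 436.5   0. ]
cable 60 [428.8 409.2  60. ] [519. 414.  60.]
cable 120 [418.4 387.4 120. ] [494.3 391.5 120. ]
cable 200 [404.5 358.4 200. ] [461.3 361.4 200. ]
0 2.0 4.53
1 2.23 4.42
2 2.45 4.3
3 2.66 4.18
4 2.86 4.04
5 3.06 3.89
6 3.25 3.73
7 3.43 3.56
8 3.61 3.39
9 3.77 3.2
10 3.93 3.01
11 4.07 2.81
12 4.21 2.6
```

Run:
```python
from h import *
import pickle
from workcell import env
c,s=pickle.load(open("pics/v1.pkl","rb"))
f=cv2.imread("pics/v1.png");out=[]
x0,y0=190,230
for n,(x0,y0) in {"scene":(190,220),"side":(170,190)}.items():
    cc=env.get_calibration(n);im=cv2.imread(f"pics/{n}0.png")[y0:y0+160,x0:x0+133]
    im=cv2.resize(im,None,fx=3,fy=3,interpolation=cv2.INTER_CUBIC)
    for uv,col in (((470,50),(0,0,255)),((525,115),(255,0,255))):
        for z in (0,50,100,150,200):
            p=(proj(cc,atz(c,uv,z))[0]-[x0,y0])*3;cv2.circle(im,tuple(p.astype(int).tolist()),2,col,-1)
    out.append(im)
cv2.imwrite("pics/cable.png",np.hstack(out))
```

```text
(no output)
```

View pics/cable.png

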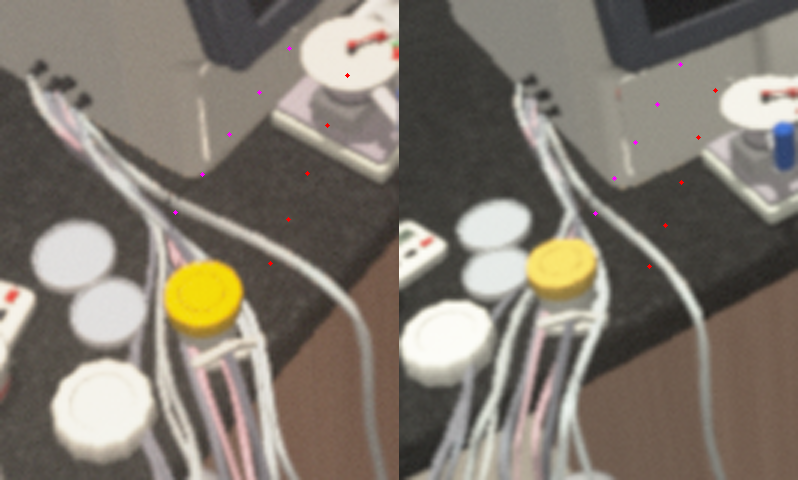

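The cable lies on the worktop (z≈0), so it's no obstacle. I'll go to the left knob and grip it.

```bash
python3 -m jog '[{"dx":-0.014,"dy":0.03,"dz":0,"wx":0,"wy":0,"wz":0,"grip":-0.2},{"dx":-0.013,"dy":0.03,"dz":0,"wx":0,"wy":0,"wz":0,"grip":-0.2},{"dx":-0.013,"dy":0.0285,"dz":0,"wx":0,"wy":0,"wz":0,"grip":-0.2},{"dx":0,"dy":0,"dz":-0.02,"wx":0,"wy":0,"wz":0,"grip":-0.2},{"dx":0,"dy":0,"dz":-0.03,"wx":0,"wy":0,"wz":0,"grip":-0.2},{"dx":0,"dy":0,"dz":0,"wx":0,"wy":0,"wz":0,"grip":-0.2},{"dx":0,"dy":0,"dz":0,"wx":0,"wy":0,"wz":0,"grip":-0.2}]'; python3 look.py v2
python3 - <<'E'
import sys;sys.path.insert(0,'.')
from h import *
import pickle
c,s=pickle.load(open("pics/v2.pkl","rb"));h=cv2.cvtColor(cv2.imread("pics/v2.png"),cv2.COLOR_BGR2HSV)
m=cv2.inRange(h,(104,120,60),(125,255,255));_,_,st,ce=cv2.connectedComponentsWithStats(m);i=1+np.argmax(st[1:,4]);print(st[i],ce[i],proj(c,[381.8,303.6,148]),proj(c,[381.8,303.6,124]),atz(c,ce[i],130))
E
```

```text
time_s: 11.6
ee_pos: [383.7, 302.4, 198.3]
ee_rot: [-179.9, -0.0, 136.6]
force: [-0.4, -0.3, 0.0]
gripper_width: 54.3
[309 196  28  29 625] [322.4768 210.4208] [[321.38315991 212.77825353]] [[321.49561492 203.13240589]] [385.27198741 301.38548917 130.        ]
```

```bash
python3 -m jog '[{"dx":-0.001,"dy":0,"dz":-0.02,"wx":0,"wy":0,"wz":0,"grip":-0.2},{"dx":0,"dy":0,"dz":-0.025,"wx":0,"wy":0,"wz":0,"grip":-0.2},{"dx":0,"dy":0,"dz":-0.02,"wx":0,"wy":0,"wz":0,"grip":-0.2},{"dx":0,"dy":0,"dz":-0.014,"wx":0,"wy":0,"wz":0,"grip":-0.2},{"dx":0,"dy":0,"dz":0,"wx":0,"wy":0,"wz":0,"grip":0.2},{"dx":0,"dy":0,"dz":0,"wx":0,"wy":0,"wz":0,"grip":1},{"dx":0,"dy":0,"dz":0,"wx":0,"wy":0,"wz":0,"grip":1},{"dx":0,"dy":0,"dz":0,"wx":0,"wy":0,"wz":0,"grip":1},{"dx":0,"dy":0,"dz":0,"wx":0,"wy":0,"wz":0,"grip":1}]' 25; python3 -m jog '[{"dx":0.002,"dy":0.0045,"dz":0,"wx":0,"wy":0,"wz":0,"grip":1},{"dx":0.0022,"dy":0.0044,"dz":0,"wx":0,"wy":0,"wz":0,"grip":1},{"dx":0.0025,"dy":0.0043,"dz":0,"wx":0,"wy":0,"wz":0,"grip":1},{"dx":0.0027,"dy":0.0042,"dz":0,"wx":0,"wy":0,"wz":0,"grip":1},{"dx":0,"dy":0,"dz":0,"wx":0,"wy":0,"wz":0,"grip":1},{"dx":0,"dy":0,"dz":0,"wx":0,"wy":0,"wz":0,"grip":1}]'; python3 -m jog '[{"dx":0.0029,"dy":0.004,"dz":0,"wx":0,"wy":0,"wz":0,"grip":1},{"dx":0,"dy":0,"dz":0,"wx":0,"wy":0,"wz":0,"grip":1},{"dx":0,"dy":0,"dz":0,"wx":0,"wy":0,"wz":0,"grip":1}]'
```

```text
time_s: 12.55
ee_pos: [382.8, 304.0, 120.0]
ee_rot: [179.9, 0.0, 136.7]
force: [-0.7, 0.7, 0.8]
gripper_width: 20.7
time_s: 13.15
ee_pos: [392.1, 321.6, 119.3]
ee_rot: [180.0, -0.0, 136.8]
force: [-1.1, 0.5, 2.5]
gripper_width: 20.4
time_s: 13.45
ee_pos: [394.9, 325.3, 119.3]
ee_rot: [180.0, -0.0, 136.7]
force: [-0.1, 0.2, 2.6]
gripper_width: 20.5
```

Still in free play at 0.25 rad. I'll continue in small steps, reading the force.

```bash
python3 -m jog '[{"dx":0.0031,"dy":0.0039,"dz":0,"wx":0,"wy":0,"wz":0,"grip":1},{"dx":0,"dy":0,"dz":0,"wx":0,"wy":0,"wz":0,"grip":1},{"dx":0,"dy":0,"dz":0,"wx":0,"wy":0,"wz":0,"grip":1}]'; python3 -m jog '[{"dx":0.0032,"dy":0.0037,"dz":0,"wx":0,"wy":0,"wz":0,"grip":1},{"dx":0,"dy":0,"dz":0,"wx":0,"wy":0,"wz":0,"grip":1},{"dx":0,"dy":0,"dz":0,"wx":0,"wy":0,"wz":0,"grip":1}]';python3 -m jog '[{"dx":0.0034,"dy":0.0036,"dz":0,"wx":0,"wy":0,"wz":0,"grip":1},{"dx":0,"dy":0,"dz":0,"wx":0,"wy":0,"wz":0,"grip":1},{"dx":0,"dy":0,"dz":0,"wx":0,"wy":0,"wz":0,"grip":1}]'
```

```text
time_s: 13.75
ee_pos: [397.8, 329.0, 119.2]
ee_rot: [-180.0, -0.0, 136.8]
force: [-1.5, -0.3, 3.4]
gripper_width: 20.7
time_s: 14.05
ee_pos: [400.8, 332.5, 119.1]
ee_rot: [-179.9, -0.0, 136.8]
force: [-2.0, -0.7, 3.6]
gripper_width: 20.5
time_s: 14.35
ee_pos: [404.1, 336.0, 119.0]
ee_rot: [-179.9, -0.0, 136.8]
force: [-3.7, -3.1, 3.3]
gripper_width: 20.5
```

```bash
python3 -m jog '[{"dx":0.0036,"dy":0.0034,"dz":0,"wx":0,"wy":0,"wz":0,"grip":1},{"dx":0.0038,"dy":0.0032,"dz":0,"wx":0,"wy":0,"wz":0,"grip":1},{"dx":0,"dy":0,"dz":0,"wx":0,"wy":0,"wz":0,"grip":1},{"dx":0,"dy":0,"dz":0,"wx":0,"wy":0,"wz":0,"grip":1}]'; python3 -m jog '[{"dx":0.002,"dy":0.0016,"dz":0,"wx":0,"wy":0,"wz":0,"grip":1},{"dx":0.002,"dy":0.0015,"dz":0,"wx":0,"wy":0,"wz":0,"grip":1},{"dx":0,"dy":0,"dz":0,"wx":0,"wy":0,"wz":0,"grip":1},{"dx":0,"dy":0,"dz":0,"wx":0,"wy":0,"wz":0,"grip":1}]'; python3 -m jog '[{"dx":0,"dy":0,"dz":0,"wx":0,"wy":0,"wz":0,"grip":1}]'; python3 -m jog '[{"dx":0,"dy":0,"dz":0,"wx":0,"wy":0,"wz":0,"grip":1}]'
```

```text
time_s: 14.75
ee_pos: [410.2, 341.7, 118.7]
ee_rot: [-179.7, -0.1, 136.8]
force: [-5.6, -3.0, 4.9]
gripper_width: 20.7
time_s: 15.15
ee_pos: [413.4, 344.4, 118.6]
ee_rot: [-179.6, -0.1, 136.8]
force: [-7.0, -4.0, 5.1]
gripper_width: 20.6
time_s: 15.25
ee_pos: [413.4, 344.4, 118.6]
ee_rot: [-179.6, -0.1, 136.8]
force: [-8.3, -4.7, 6.1]
gripper_width: 20.7
time_s: 15.35
ee_pos: [413.4, 344.3, 118.6]
ee_rot: [-179.6, -0.1, 136.7]
force: [-7.2, -5.1, 4.5]
gripper_width: 20.4
```

```bash
python3 -m jog '[{"dx":0.002,"dy":0.0015,"dz":0,"wx":0,"wy":0,"wz":0,"grip":1},{"dx":0.002,"dy":0.0014,"dz":0,"wx":0,"wy":0,"wz":0,"grip":1},{"dx":0.0021,"dy":0.0014,"dz":0,"wx":0,"wy":0,"wz":0,"grip":1},{"dx":0,"dy":0,"dz":0,"wx":0,"wy":0,"wz":0,"grip":1},{"dx":0,"dy":0,"dz":0,"wx":0,"wy":0,"wz":0,"grip":1}]'; for i in 1 2 3 4; do python3 -m jog '[{"dx":0,"dy":0,"dz":0,"wx":0,"wy":0,"wz":0,"grip":1}]'; echo; done
```

```text
time_s: 15.85
ee_pos: [418.4, 348.1, 118.4]
ee_rot: [-179.5, -0.1, 136.7]
force: [-9.2, -5.3, 5.4]
gripper_width: 20.0
time_s: 15.95
ee_pos: [418.4, 348.0, 118.4]
ee_rot: [-179.5, -0.1, 136.7]
force: [-9.3, -5.9, 6.4]
gripper_width: 20.7

time_s: 16.05
ee_pos: [418.4, 348.1, 118.4]
ee_rot: [-179.5, -0.1, 136.7]
force: [-9.4, -5.4, 6.0]
gripper_width: 20.6

time_s: 16.15
ee_pos: [418.4, 348.0, 118.4]
ee_rot: [-179.5, -0.1, 136.7]
force: [-9.1, -4.8, 5.9]
gripper_width: 20.6

time_s: 16.25
ee_pos: [418.4, 348.1, 118.4]
ee_rot: [-179.5, -0.1, 136.7]
force: [-10.0, -5.1, 7.4]
gripper_width: 20.4
```

```bash
python3 -m jog '[{"dx":0.0013,"dy":0.0008,"dz":0,"wx":0,"wy":0,"wz":0,"grip":1},{"dx":0.0013,"dy":0.0008,"dz":0,"wx":0,"wy":0,"wz":0,"grip":1},{"dx":0,"dy":0,"dz":0,"wx":0,"wy":0,"wz":0,"grip":1},{"dx":0,"dy":0,"dz":0,"wx":0,"wy":0,"wz":0,"grip":1},{"dx":0,"dy":0,"dz":0,"wx":0,"wy":0,"wz":0,"grip":1}]'; for i in 1 2 3 4 5; do python3 -m jog '[{"dx":0,"dy":0,"dz":0,"wx":0,"wy":0,"wz":0,"grip":1},{"dx":0,"dy":0,"dz":0,"wx":0,"wy":0,"wz":0,"grip":1},{"dx":0,"dy":0,"dz":0,"wx":0,"wy":0,"wz":0,"grip":1}]' | grep -E "pos|force"; done
```

```text
time_s: 16.75
ee_pos: [420.5, 349.5, 118.3]
ee_rot: [-179.4, -0.2, 136.7]
force: [-10.8, -5.3, 6.7]
gripper_width: 20.5
ee_pos: [420.5, 349.4, 118.3]
force: [-10.2, -6.2, 7.0]
ee_pos: [420.5, 349.5, 118.3]
force: [-10.3, -5.3, 6.9]
ee_pos: [420.5, 349.5, 118.3]
force: [-10.8, -5.6, 6.1]
ee_pos: [420.5, 349.5, 118.3]
force: [-11.1, -6.0, 6.1]
ee_pos: [420.5, 349.5, 118.3]
force: [-10.4, -5.7, 7.1]
```

Held for about 2 s at roughly 12.0 N (0.296 rad). Now relax along the arc, release, lift and return to the viewing pose.

```bash
python3 -m jog '[{"dx":-0.0041,"dy":-0.0028,"dz":0,"wx":0,"wy":0,"wz":0,"grip":1},{"dx":-0.0039,"dy":-0.003,"dz":0,"wx":0,"wy":0,"wz":0,"grip":1},{"dx":-0.0038,"dy":-0.0032,"dz":0,"wx":0,"wy":0,"wz":0,"grip":1},{"dx":-0.0036,"dy":-0.0034,"dz":0,"wx":0,"wy":0,"wz":0,"grip":1},{"dx":-0.0034,"dy":-0.0036,"dz":0,"wx":0,"wy":0,"wz":0,"grip":1},{"dx":-0.0032,"dy":-0.0037,"dz":0,"wx":0,"wy":0,"wz":0,"grip":1},{"dx":-0.0031,"dy":-0.0039,"dz":0,"wx":0,"wy":0,"wz":0,"grip":1},{"dx":-0.0029,"dy":-0.004,"dz":0,"wx":0,"wy":0,"wz":0,"grip":1},{"dx":0,"dy":0,"dz":0,"wx":0,"wy":0,"wz":0,"grip":1},{"dx":0,"dy":0,"dz":0,"wx":0,"wy":0,"wz":0,"grip":1}]'; python3 -m jog '[{"dx":0,"dy":0,"dz":0,"wx":0,"wy":0,"wz":0,"grip":-0.2},{"dx":0,"dy":0,"dz":0,"wx":0,"wy":0,"wz":0,"grip":-0.2},{"dx":0,"dy":0,"dz":0,"wx":0,"wy":0,"wz":0,"grip":-0.2},{"dx":0,"dy":0,"dz":0.02,"wx":0,"wy":0,"wz":0,"grip":-0.2},{"dx":0,"dy":0,"dz":0.03,"wx":0,"wy":0,"wz":0,"grip":-0.2},{"dx":0,"dy":0,"dz":0.04,"wx":0,"wy":0,"wz":0,"grip":-0.2},{"dx":0,"dy":0,"dz":0.04,"wx":0,"wy":0,"wz":0,"grip":-0.2}]'; python3 -m jog '[{"dx":0.007,"dy":-0.035,"dz":0,"wx":0,"wy":0,"wz":0,"grip":-0.2},{"dx":0.007,"dy":-0.035,"dz":0,"wx":0,"wy":0,"wz":0,"grip":-0.2},{"dx":0.007,"dy":-0.035,"dz":0,"wx":0,"wy":0,"wz":0,"grip":-0.2},{"dx":0,"dy":0,"dz":0,"wx":0,"wy":0,"wz":0,"grip":-0.2},{"dx":0,"dy":0,"dz":0,"wx":0,"wy":0,"wz":0,"grip":-0.2}]'; python3 look.py v3
python3 - <<'E'
import sys;sys.path.insert(0,'.')
from h import *
import pickle
out=[]
from workcell import env
cv2.imwrite('pics/scene1.png',env.grab_frame('scene')[:,:,::-1])
c,s=pickle.load(open('pics/v3.pkl','rb'));p=proj(c,[473.3,265.8,119])[0];print(p)
f=cv2.imread('pics/v3.png');x,y=max(int(p[0])-80,0),max(int(p[1])-115,0)
a=cv2.resize(f[y:y+160,x:x+160],(500,500),interpolation=cv2.INTER_CUBIC)
b=cv2.resize(cv2.imread('pics/scene1.png')[130:330,205:325+95],None,fx=1.39,fy=1.39)
b=cv2.copyMakeBorder(b,0,500-b.shape[0],0,0,0);print(x,y)
cv2.imwrite('pics/fin.png',np.hstack([a,b]))
E
```

```text
time_s: 19.25
ee_pos: [396.9, 326.5, 120.0]
ee_rot: [179.7, -0.1, 136.7]
force: [-3.6, 2.6, 3.9]
gripper_width: 20.3
time_s: 19.95
ee_pos: [396.9, 324.2, 250.2]
ee_rot: [-180.0, 0.0, 136.7]
force: [-0.1, 0.4, -0.3]
gripper_width: 54.7
time_s: 20.45
ee_pos: [418.1, 219.2, 249.3]
ee_rot: [179.9, -0.0, 136.6]
force: [0.0, 0.7, 0.4]
gripper_width: 54.9
[397.98392665 196.48768994]
317 81
```

View pics/fin.png

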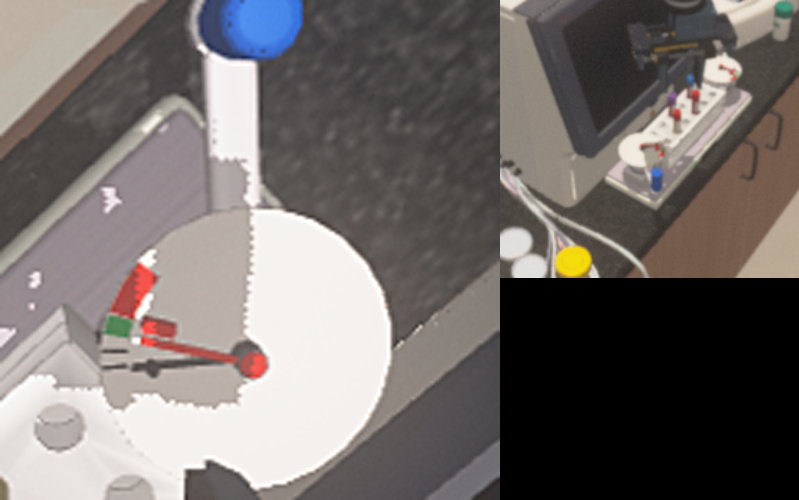

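Left side: the black pointer is back at the zero tick (crop (112,367)). The red needle runs from (255,363) to (135,337) and points into the green patch (105–132, 318–338). I'll do one numeric check, then hand in.

Run:
```python
from h import *
import pickle
from workcell import env
c,s=pickle.load(open('pics/v3.pkl','rb'))
w=lambda x,y,z:atz(c,(317+x*.32,81+y*.32),z)[:2]
def b(p,q): d=q-p;return np.arctan2(d[1],d[0])
n=b(w(255,363,119.5),w(140,338,119.5));p=b(w(247,353,114),w(150,367,114))
print('needle-pointer',(p-n+np.pi)%(2*np.pi)-np.pi)
h=w(255,363,119.5)
print('green',[(n-b(h,w(*g,113))+np.pi)%(2*np.pi)-np.pi for g in((118,318),(118,338))])
print(env.state()['time_s']);env.job_done()
```

```text
needle-pointer 0.36807062573681426
green [np.float64(0.07334159321998612), np.float64(-0.07097175851692805)]
20.55
the job is handed in; nothing more can be done
```

I tested both clamp screws, right then left, and handed the job in at 20.6 s. The final pictures show both black pointers back at zero and both red needles in the green sector.

| | Right screw | Left screw |
|---|---|---|
| Free play taken up (estimate) | about 0.11 rad | about 0.28 rad |
| Force at the knob during the hold | about 12.5 N | about 12 N |
| Twist from that force | about 0.31 rad | about 0.30 rad |
| Time held | over 3 s, in two stages | about 2 s |

After each hold I brought the lever back along its arc until the spring was relaxed, let go, and lifted clear. The gripper ended up open above the mixer, touching nothing.

- **Twist estimates:** these don't fully agree.
    - **Right:** the picture gave about 0.30 rad and the arc travelled about 0.33.
    - **Left:** the arc gave about 0.33. A hand-picked needle-to-pointer angle gave 0.37, near the upper edge of green at 0.38. A second check against the green patch put the needle in the middle of it, so I trust the force reading.
- **Screws not turning:** I didn't look at the paint marks directly. I take it that neither screw turned because the torque stayed near 1.2 N m, well under the 2.2 N m limit.
- **Bystanders:** the cup, dropper and canister looked unmoved in the last views I had of each, judged by eye.

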